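Flip the mitred wall panel over onto the gluing deck

TASK

The wall panel lies painted side up on the glue-up board and is wanted bare side up for gluing. Without gripping it or picking it up, push it gently with your fingertips against the front edge of the raised cork deck until it tips up on that edge and flips over onto the deck, then push it home flush against the fence at the back of the deck. Leave the glue pen, the steel weight and the spring clamp where they are, and take your hand away.

Things in the scene. Friction and masses are not known exactly. Their poses are not given: they have to be found in the camera images.
- glue_board: Fixed plywood glue-up board, 256 x 185 mm: low apron (x -150 to 0 mm), an upright step 18 mm high at x = 0, cork-faced deck (x 0 to 86 mm), dark fence behind it. Origin on the apron's surface (16.5 mm above the bench), at the foot of the step, in the middle of the panel's lane. x points square to the step toward the fence, y left along the step, z up. All its parts span y = -65 to +120 mm.
- panel: Loose wooden panel, 90 (x) x 100 (y) x 12 mm, 64 to 115 g, friction about 0.6. Slate-blue face (+z, painted, up at the start), bare brown face (-z). Origin: centre of the bare side's 90 x 100 outline. At the start +x points to the step within 0.2 rad; the near (-x) edge is mitred 45 degrees, so that the painted face overhangs: it ends at x = -45 mm, the bare face at -33 mm. Far end square, x = +45.
- panel_centre (a point): Centre of the panel, half-way through its thickness (6 mm from each face).
- mitre_tip (a point): Middle of the panel's sharp mitred edge, in the plane of the painted face (panel frame -45, 0, 12 mm): 12 mm above the apron and nearest the robot at the start; it ends up at the foot of the fence.
- square_end (a point): Middle of the panel's square end, half-way through the thickness (panel frame 45, 0, 6 mm). At the start it is 12 to 33 mm short of the step; it meets the step, and the panel stands on it when tipped up.
- deck_edge (a point): Middle of the upper front edge of the deck, 18 mm above the apron; axes as the board's.
- fence_face (a point): Foot of the fence's upright face, at the height of the deck's surface, 86 mm behind the deck's front edge; axes as the board's. The fence stands 26 mm above the deck and is 20 mm thick.
- glue_pen: Yellow glue pen with an orange nozzle, 17 x 88 x 17 mm, loose on the apron to the left of the panel, about 97 mm left of the lane's middle. Origin at the centre of its underside. To be left alone.
- steel_weight: Small ground steel block, 25 x 40 x 26 mm, loose on the left part of the deck, about 96 mm left of the lane's middle. Origin at the centre of its underside. To be left alone.
- clamp: Black spring clamp with orange tips, 59 x 84 x 19 mm, loose on the bench to the left of the board. Origin at the centre of its underside. To be left alone.

How it is judged:
By the outcome, as a careful person would: the job done as asked, in the order asked, and still so for the second after the job is handed in, with the robot touching nothing.
It also fails if it takes over 70 s, if anything falls off the work surface, if the arm or the gripper's body presses on something with over 40 N, if the wrist force passes 120 N, or if a joint passes its speed limit or range.

ROBOT

A 6-joint arm with a two-finger parallel gripper is mounted at the origin on a cart in front of the work surface, level with it; the furniture and walls round the work are solid. World frame = base frame: x ahead of the robot, y to its left, z up, the work surface at z = 0. Lengths are in m, angles in rad, forces in N, time in s.
With the tool pointing down it reaches from about 0.3 to 0.875 m from the base axis. Payload 6.4 kg.
Tool frame: the origin (TCP) lies at the centre of the arm's flange, where the gripper is bolted on; the fingertips stand 173 mm ahead of it and the grasp point (between the pads) lies ctrl.grip_point_offset ahead of it (ctrl.grip_point_offset is the distance from the TCP to the grasp point, in m); z points along the fingers, y is the direction in which the jaws open and shut (so a half turn about z gives the same grasp; the last joint's range is limited). The gripper opens to 85 mm and grips with 20 to 120 N. Pads are 22 mm wide; open, the fingers measure 114 mm over their backs; the gripper's body (76 mm by 85 mm) begins 54 mm behind the grasp point. The pads swing forward as they close: fully open they stand 13 mm farther back than shut.
Start: joints at [-0.206, 0.181, 1.607, -0, 1.354, -0.206], TCP at [0.575, 0, 0.405] pointing down, gripper open.
Joint ranges: [-2.99, 2.99], [-0.89, 2.07], [0.3, 2.58], [-1.14, 4.28], [0, 2.63], [-3.12, 3.12]. Speed limits (rad/s): [2.57, 2.57, 3.01, 3.14, 3.14, 3.14].

INTERFACE

Orientations are given as a unit quaternion [w, x, y, z].
In Python, from bench import ctrl, cams, boxes_of, landmark_of gives the robot as it stands.
- The arm moves only by the shell command python3 -m handwheel 'ROWS'. ROWS is JSON, a list of rows, each an object with "offset": the shift along the tool's x, y, z in m, a list of three; "spin": the turn about the tool's z in degrees; "grip": the opening, from 0 (shut) to 1 (fully open). A call has 1 to 20 rows; each row is the pose to reach, as a shift and turn from the pose commanded when the call began, along the tool's axes at that moment; what a row does not reach only later rows make up. A row lasts 1/8 s, in which the tool goes at most 62.5 mm and 10.7 degrees, less where a joint would pass 70% of its speed; a pose out of reach is approached as far as the arm can. A call with a gripper value outside its range is refused whole. The fingers move at their own pace and stop on an object; the grip force is fixed at half the most. Time passes only in rows, so rows that repeat a pose let the fingers close. It gives the time, the measured TCP pose, the force and the opening at its end, in the units of the state.
- ctrl.get_obs(): the state, without advancing time (a new reading comes with each control period).
- cams.camera(name): name is "scene" or "side" or "wrist"; returns a dict with "color" (480x640x3 uint8, red, green, blue), "camera_matrix" (3x3 intrinsics, pixels), "view" (4x4, takes a point from world to camera coordinates); the wrist camera has in their place "tool_from_camera" (4x4, takes a point from camera to tool coordinates, whose origin is the TCP and whose axes are the flange's). Camera axes: x right, y up, looking along -z (the intrinsics and any distortion apply to the point x, -y, -z); pixel columns grow to the right and rows downward; lengths in m; the calibration is good to about 2 mm. A picture is of the moment at which its call begins: read the wrist's pose just before it. There is no depth.
- ctrl.hand_in(): hands the job in, once; it reports no verdict.
Trained networks look in a picture, given as the dict that the camera call returned (one of the last four; its "shot" number tells which), for a name from the list of things; names that differ only in an ending like _2 or _b are one class to them, and where a whole thing is asked for, a point or a joint stands for the part that bears it (a point fixed in the world has none). Each returns a list of dicts, best first, with "confidence" (0 to 1); they miss things now and then, are a little off and sometimes report something else, mostly with a low value. They report only what shows in the picture. A call takes as long as a camera call.
- boxes_of(picture, thing): "uv" ([column, row] in pixels, amid what is visible of it).
- landmark_of(picture, thing): "uv" ([column, row] in pixels: a listed point, or the origin of a listed thing).
The state is a dict: "time_s": time; "q": joint angles; "dq": joint speeds; "joint_efforts": joint torques, N m; "eef_pos": TCP position; "eef_rot": TCP orientation; "wrist_force": force on the tool from outside, world axes, zero at the start; "torque": the same for the moment, N m; "opening": opening from 0.0 (shut) to 1.0 (fully open).
Only numpy, scipy, OpenCV 4.12 (cv2) and the standard library are available. Lean on these libraries where they do the work, as an engineer would, in place of code of your own. Each camera call takes 0.05 s, during which the arm holds its last target.

## Working session

There is one attempt and no reset: what is moved stays moved. The work goes in short steps, Python scripts to look and compute and a shell command to move; the robot and the scene stay as the last step left them, time stands still between calls to the robot, and variables do not carry over. Pictures are saved under pics/ and viewed, and the job is handed in when it is done.

```bash
ls; mkdir -p pics; cat > h.py <<'E'
import numpy as np, cv2
from bench import ctrl, cams, boxes_of, landmark_of
def snap(name,fn):
    p=cams.camera(name); cv2.imwrite('pics/'+fn,cv2.cvtColor(p['color'],cv2.COLOR_RGB2BGR)); return p
E
python3 - <<'E'
from h import *
o=ctrl.get_obs(); print(o, ctrl.grip_point_offset)
for c in ['scene','side','wrist']:
    p=snap(c,c+'0.png'); print({k:(v if k!='color' else 0) for k,v in p.items()})
    for t in ['glue_board','panel','panel_centre','mitre_tip','square_end','deck_edge','fence_face','glue_pen']:
        print(t,[(np.round(d['uv'],1),round(d['confidence'],2)) for d in landmark_of(p,t)[:2]])
E
```

```text
pics
{'time_s': 0.0, 'q': array([-2.06287472e-01,  1.81521003e-01,  1.60797790e+00,  6.16348398e-07,
        1.35382814e+00, -2.06287945e-01]), 'dq': array([-0.00062732, -0.00059424, -0.00123578, -0.00073037, -0.00065785,
        0.00051579]), 'joint_efforts': array([ 3.41415571e-04, -4.44869328e+01, -3.51340663e+01, -2.51131587e-04,
        9.11703974e-03,  3.43231875e-05]), 'eef_pos': array([5.74749779e-01, 7.71606427e-05, 4.03809723e-01]), 'eef_rot': array([-7.25960768e-04,  7.07106395e-01,  7.07106635e-01, -4.74344648e-04]), 'wrist_force': array([ 0.74192651,  0.08813101, -0.21001241]), 'torque': array([ 0.03679916, -0.03035057,  0.03426056]), 'opening': 1.0016898761078417} 0.1547
{'color': 0, 'camera_matrix': array([[484.81973635,   0.        , 319.64795449],
       [  0.        , 484.81973635, 242.48837374],
       [  0.        ,   0.        ,   1.        ]]), 'view': array([[-0.8072043 , -0.59011337, -0.01369028,  0.63153575],
       [ 0.43026796, -0.60411609,  0.67075572, -0.05353088],
       [-0.40409244,  0.53554641,  0.74155198, -0.91579588],
       [ 0.        ,  0.      
[... 1337 characters left out ...]
.86)]
glue_pen [(array([357.2, 257.9]), 0.73)]
{'color': 0, 'camera_matrix': array([[375.2395938,   0.       , 317.4990821],
       [  0.       , 375.2395938, 237.8791685],
       [  0.       ,   0.       ,   1.       ]]), 'tool_from_camera': array([[ 3.78967915e-04,  9.46780115e-01,  3.21880831e-01,
         8.36969946e-02],
       [ 9.99999831e-01, -2.16877358e-04, -5.39431567e-04,
         1.12400646e-03],
       [-4.40914418e-04,  3.21880981e-01, -9.46780038e-01,
         2.98422696e-02],
       [ 0.00000000e+00,  0.00000000e+00,  0.00000000e+00,
         1.00000000e+00]]), 'shot': 3}
glue_board []
panel []
panel_centre []
mitre_tip []
square_end []
deck_edge []
fence_face []
glue_pen []
```

View pics/scene0.png

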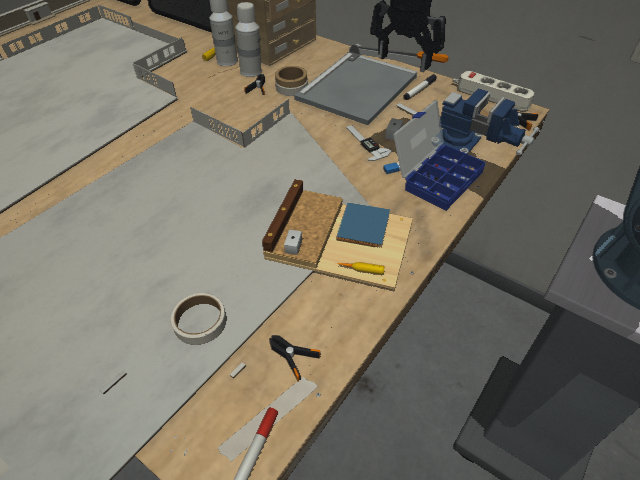

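View pics/side0.png

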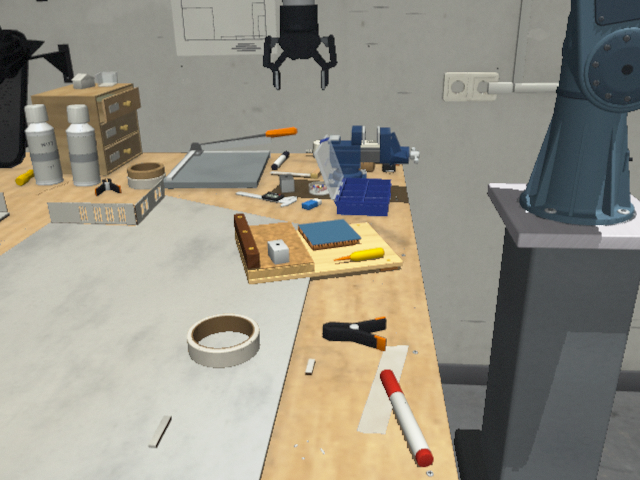

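View pics/wrist0.png

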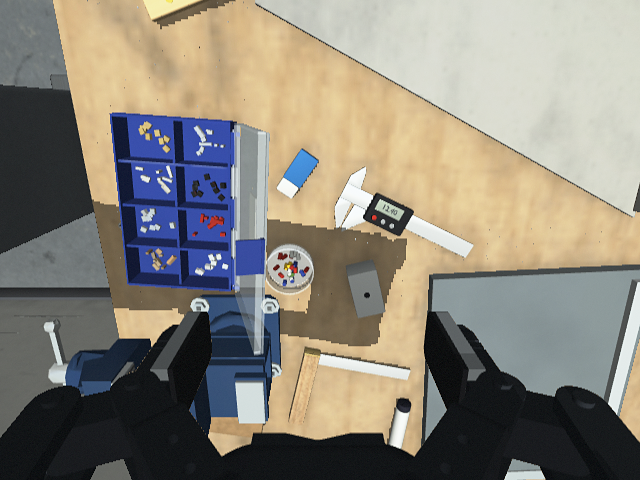

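```bash
cat >> h.py <<'E'
def tri(obs):
    # obs: list of (K, view, uv)
    A=[];
    for K,V,uv in obs:
        P=K@np.diag([1,-1,-1])@V[:3]
        A+= [uv[0]*P[2]-P[0], uv[1]*P[2]-P[1]]
    X=np.linalg.svd(np.array(A))[2][-1]; return X[:3]/X[3]
def proj(K,V,X):
    c=np.diag([1,-1,-1])@(V[:3]@np.append(X,1)); c=K@c; return c[:2]/c[2]
def onz(K,V,uv,z):
    d=V[:3,:3].T@(np.diag([1,-1,-1])@np.linalg.solve(K,[uv[0],uv[1],1])); C=-V[:3,:3].T@V[:3,3]
    return C+d*(z-C[2])/d[2]
E
python3 - <<'E'
from h import *
a=cams.camera('scene');b=cams.camera('side')
for t in ['glue_board','panel','panel_centre','mitre_tip','square_end','deck_edge','fence_face','glue_pen','steel_weight']:
    r=[]
    for p in (a,b):
        l=landmark_of(p,t)
        if l: r.append((p['camera_matrix'],p['view'],l[0]['uv']))
    if len(r)<2: print(t,'miss');continue
    X=tri(r); print(t,np.round(X,4),[np.round(proj(k,v,X)-uv,1) for k,v,uv in r])
E
```

```text
glue_board [0.5515 0.2636 0.0184] [array([-2.1, -2.8]), array([2.2, 1.6])]
panel [0.5016 0.2328 0.0137] [array([1.6, 2.3]), array([-1.7, -1.3])]
panel_centre [0.4993 0.2343 0.0269] [array([1.4, 2.1]), array([-1.6, -1.2])]
mitre_tip [0.4643 0.2116 0.02  ] [array([1.2, 1.8]), array([-1.3, -0.9])]
square_end [0.5385 0.2469 0.0198] [array([-1.2, -1.7]), array([1.3, 0.9])]
deck_edge [0.5516 0.2639 0.0343] [array([-0.5, -0.6]), array([0.5, 0.4])]
fence_face [0.6355 0.3013 0.0376] [array([-2. , -2.6]), array([2.1, 1.6])]
glue_pen [0.4464 0.3321 0.0184] [array([-0.5, -0.7]), array([0.6, 0.4])]
steel_weight [0.5719 0.3711 0.0342] [array([-0.4, -0.5]), array([0.4, 0.3])]
```

```bash
python3 -m handwheel '[{"offset":[0.03,-0.015,0],"spin":9,"grip":0.6},{"offset":[0.06,-0.03,0.01],"spin":18,"grip":0.6},{"offset":[0.09,-0.05,0.02],"spin":27,"grip":0.6},{"offset":[0.12,-0.07,0.03],"spin":36,"grip":0.6},{"offset":[0.15,-0.08,0.04],"spin":45,"grip":0.6},{"offset":[0.18,-0.1,0.05],"spin":54,"grip":0.6},{"offset":[0.2,-0.11,0.06],"spin":62,"grip":0.6},{"offset":[0.215,-0.115,0.06],"spin":66,"grip":0.6},{"offset":[0.215,-0.115,0.06],"spin":66,"grip":0.6},{"offset":[0.215,-0.115,0.06],"spin":66,"grip":0.6}]'
python3 - <<'E'
from h import *
from scipy.spatial.transform import Rotation as R
o=ctrl.get_obs(); p=snap('wrist','w1.png')
q=o['eef_rot']; T=np.eye(4); T[:3,:3]=R.from_quat(np.r_[q[1:],q[0]]).as_matrix(); T[:3,3]=o['eef_pos']
print(np.round(T,4), o['opening'],o['wrist_force'])
V=np.linalg.inv(T@p['tool_from_camera']); K=p['camera_matrix']
Z=dict(panel=.0165,panel_centre=.0225,mitre_tip=.0285,square_end=.0225,deck_edge=.0345,fence_face=.0345,glue_board=.0165,glue_pen=.0165)
for t,z in Z.items():
    for d in landmark_of(p,t)[:1]: print(t,np.round(d['uv'],1),round(d['confidence'],2),np.round(onz(K,V,d['uv'],z),4))
np.savez('w1.npz',K=K,V=V)
E
```

```text
time_s: 3.6
eef_pos: [0.4603, 0.2147, 0.3449]
eef_rot: [0.0, 0.978, 0.209, 0.0]
wrist_force: [0.7, 0.5, -0.4]
opening: 0.604
[[ 9.130e-01  4.080e-01  6.000e-04  4.603e-01]
 [ 4.080e-01 -9.130e-01 -2.000e-04  2.147e-01]
 [ 4.000e-04  4.000e-04 -1.000e+00  3.449e-01]
 [ 0.000e+00  0.000e+00  0.000e+00  1.000e+00]] 0.604098478973855 [ 0.66606414  0.45347602 -0.37895256]
panel [314.6 157.7] 0.63 [0.5044 0.2369 0.0165]
panel_centre [317.9 160.2] 0.74 [0.5044 0.2341 0.0225]
mitre_tip [315.  218.5] 0.88 [0.4625 0.2179 0.0285]
square_end [321.7  95.6] 0.67 [0.548  0.2506 0.0225]
deck_edge [309.7  72.9] 0.95 [0.5575 0.264  0.0345]
glue_board [309.5  73.5] 0.71 [0.5583 0.265  0.0165]
glue_pen [178.3 173.7] 0.8 [0.4488 0.3306 0.0165]
```

View pics/w1.png

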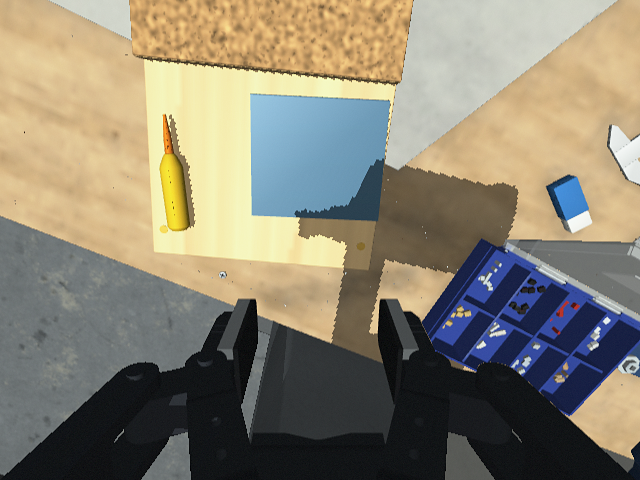

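```bash
python3 - <<'E'
from h import *
d=np.load('w1.npz');K,V=d['K'],d['V']
def f(u,z): X=onz(K,V,u,z)[:2]; return X
nl,nr=f((153,252),.0165),f((369,269),.0165)
dl,dr=f((133,55),.0345),f((403,81),.0345)
for a,b in ((nl,nr),(dl,dr)):
    print(a,b,np.linalg.norm(a-b),np.degrees(np.arctan2(*(a-b)[::-1]))-90)
P=[f(u,.0285) for u in ((251,94),(390,100),(380,220),(252,215))]
print(np.round(P,4)); P=np.array(P)
psi=np.arctan2(*((nl-nr)[::-1]))-np.pi/2
psi2=np.arctan2(*((dl-dr)[::-1]))-np.pi/2
psi=(psi+psi2)/2
ex=np.array([np.cos(psi),np.sin(psi)]);ey=np.array([-ex[1],ex[0]])
O=dl+(dr-dl)*(120/185)
print('psi',np.degrees(psi),'O',O,'Onear',nl+(nr-nl)*(120/185)+.15*ex)
B=(P-O)@np.array([ex,ey]).T
print('panel in board',np.round(B*1e3,1))
t=np.array([.4603,.2147])-O; print('tcp in board',t@ex*1e3,t@ey*1e3)
E
```

```text
[0.37611601 0.33035213] [0.43705899 0.15550994] 0.18515894805537764 19.216508145947827
[0.51877711 0.37778504] [0.57910642 0.20306662] 0.18484088976646246 19.04951228502543
[[0.5281 0.297 ]
 [0.5651 0.2046]
 [0.4825 0.1703]
 [0.4448 0.2645]]
psi 19.133010215486625 O [0.55790964 0.26445417] Onear [0.55736063 0.26610532]
panel in board [[ -17.5   40.5]
 [ -12.9  -58.9]
 [-102.2  -64.3]
 [-106.8   37.1]]
tcp in board -108.52524337802926 -15.01300563906478
```

```bash
cat >> h.py <<'E'
from scipy.spatial.transform import Rotation as R
psi=np.radians(19.13); O=np.array([.5577,.2651])
ex=np.array([np.cos(psi),np.sin(psi)]);ey=np.array([-ex[1],ex[0]])
def where():
    o=ctrl.get_obs();q=o['eef_rot'];M=R.from_quat(np.r_[q[1:],q[0]]).as_matrix()
    d=o['eef_pos'][:2]-O
    f=o['wrist_force']
    print('t',round(o['time_s'],2),'board x,y mm',np.round([d@ex*1e3,d@ey*1e3],1),'z',round(o['eef_pos'][2],4),'yaw',round(np.degrees(np.arctan2(M[1,0],M[0,0])),2),'F board',np.round([f[:2]@ex,f[:2]@ey,f[2]],1),'op',round(o['opening'],3))
    return o,M
def goal(bx,by,z):
    o,M=where(); g=np.append(O+ex*bx/1e3+ey*by/1e3,z)
    print('offset',np.round(M.T@(g-o['eef_pos']),4))
def wv(fn):
    o=ctrl.get_obs();q=o['eef_rot']; p=snap('wrist',fn); T=np.eye(4); T[:3,:3]=R.from_quat(np.r_[q[1:],q[0]]).as_matrix(); T[:3,3]=o['eef_pos']
    return p,p['camera_matrix'],np.linalg.inv(T@p['tool_from_camera'])
E
python3 -c "
from h import *
goal(-150,-11.4,.215)"
```

```text
t 4.05 board x,y mm [-108.7  -15.5] z 0.3447 yaw 23.99 F board [ 0.1 -0.2 -0.6] op 0.599
offset [-0.0408 -0.0076  0.1297]
```

```bash
python3 -m handwheel '[{"offset":[-0.02,-0.004,0.02],"spin":3,"grip":0.6},{"offset":[-0.041,-0.0076,0.05],"spin":4.9,"grip":0.6},{"offset":[-0.041,-0.0076,0.09],"spin":4.9,"grip":0.6},{"offset":[-0.041,-0.0076,0.12],"spin":4.9,"grip":0.6},{"offset":[-0.041,-0.0076,0.13],"spin":4.9,"grip":0.6},{"offset":[-0.041,-0.0076,0.13],"spin":4.9,"grip":0.6}]'
python3 - <<'E'
from h import *
goal(-150,-11.4,.190)
p=snap('side','s2.png'); 
i=cv2.imread('pics/s2.png'); cv2.imwrite('pics/s2c.png',cv2.resize(i[150:300,200:420],None,fx=3.5,fy=3.5))
E
```

```text
time_s: 4.8
eef_pos: [0.4195, 0.2053, 0.2146]
eef_rot: [0.0, 0.986, 0.166, -0.0]
wrist_force: [-0.4, 0.3, 1.1]
opening: 0.605
t 4.8 board x,y mm [-150.1  -11.2] z 0.2146 yaw 19.1 F board [-0.3  0.4  1.1] op 0.605
offset [0.0002 0.0002 0.0246]
```

View pics/s2c.png

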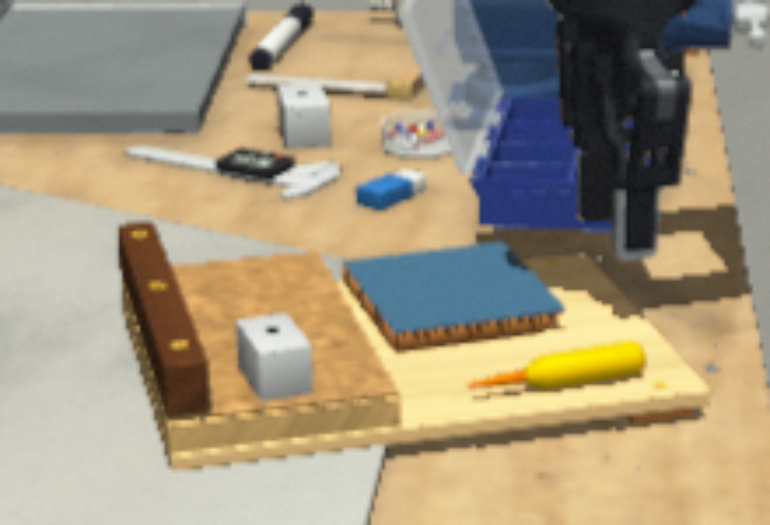

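```bash
python3 -m handwheel '[{"offset":[0.006,0,0.01],"spin":0,"grip":0.6},{"offset":[0.013,0,0.02],"spin":0,"grip":0.6},{"offset":[0.013,0,0.022],"spin":0,"grip":0.6},{"offset":[0.013,0,0.022],"spin":0,"grip":0.6}]'
for i in 1; do python3 -m handwheel '[{"offset":[0,0,0.002],"spin":0,"grip":0.6},{"offset":[0,0,0.002],"spin":0,"grip":0.6}]'; done; python3 -m handwheel '[{"offset":[0,0,0.002],"spin":0,"grip":0.6},{"offset":[0,0,0.002],"spin":0,"grip":0.6}]';python3 -m handwheel '[{"offset":[0,0,0.002],"spin":0,"grip":0.6},{"offset":[0,0,0.002],"spin":0,"grip":0.6}]'
```

```text
time_s: 5.35
eef_pos: [0.4316, 0.2095, 0.1923]
eef_rot: [0.0, 0.986, 0.166, -0.0]
wrist_force: [-0.3, 0.5, 0.4]
opening: 0.6
time_s: 5.6
eef_pos: [0.4316, 0.2095, 0.1907]
eef_rot: [-0.0, 0.986, 0.166, -0.0]
wrist_force: [0.6, -0.7, 0.5]
opening: 0.599
time_s: 5.85
eef_pos: [0.4317, 0.2095, 0.1886]
eef_rot: [0.0, 0.986, 0.166, -0.0]
wrist_force: [0.5, -0.2, -0.5]
opening: 0.603
time_s: 6.1
eef_pos: [0.4318, 0.2096, 0.1867]
eef_rot: [-0.0, 0.986, 0.166, 0.0]
wrist_force: [0.5, 0.4, -0.2]
opening: 0.598
```

```bash
python3 -m handwheel '[{"offset":[0,0,0.0015],"spin":0,"grip":0.6},{"offset":[0,0,0.0015],"spin":0,"grip":0.6}]'
python3 - <<'E'
from h import *
p=snap('side','s3.png'); 
i=cv2.imread('pics/s3.png'); cv2.imwrite('pics/s3c.png',cv2.resize(i[190:290,300:420],None,fx=6,fy=6))
E
```

```text
time_s: 6.35
eef_pos: [0.432, 0.2096, 0.1866]
eef_rot: [0.0, 0.986, 0.166, -0.0]
wrist_force: [-6.3, -1.1, 18.5]
opening: 0.6
```

View pics/s3c.png

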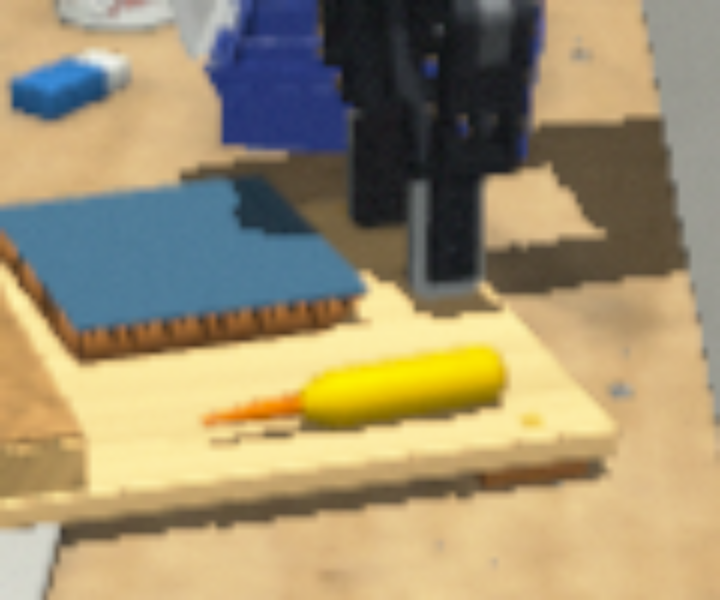

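```bash
python3 -m handwheel '[{"offset":[0,0,-0.004],"spin":0,"grip":0.6},{"offset":[0.005,0,-0.004],"spin":0,"grip":0.6},{"offset":[0.01,0,-0.004],"spin":0,"grip":0.6},{"offset":[0.014,0,-0.004],"spin":0,"grip":0.6},{"offset":[0.018,0,-0.004],"spin":0,"grip":0.6},{"offset":[0.021,0,-0.004],"spin":0,"grip":0.6},{"offset":[0.024,0,-0.004],"spin":0,"grip":0.6},{"offset":[0.027,0,-0.004],"spin":0,"grip":0.6},{"offset":[0.03,0,-0.004],"spin":0,"grip":0.6},{"offset":[0.032,0,-0.004],"spin":0,"grip":0.6},{"offset":[0.032,0,-0.004],"spin":0,"grip":0.6}]'
python3 - <<'E'
from h import *
where()
p=snap('side','s4.png'); 
i=cv2.imread('pics/s4.png'); cv2.imwrite('pics/s4c.png',cv2.resize(i[190:290,260:420],None,fx=5,fy=5))
p,K,V=wv('w4.png'); np.savez('w4.npz',K=K,V=V)
E
```

```text
time_s: 7.78
eef_pos: [0.4622, 0.2201, 0.1892]
eef_rot: [-0.0, 0.986, 0.166, 0.0]
wrist_force: [-0.1, 0.1, 0.0]
opening: 0.599
t 7.78 board x,y mm [-105.   -11.2] z 0.1892 yaw 19.1 F board [-0.1  0.1  0. ] op 0.599
```

View pics/s4c.png

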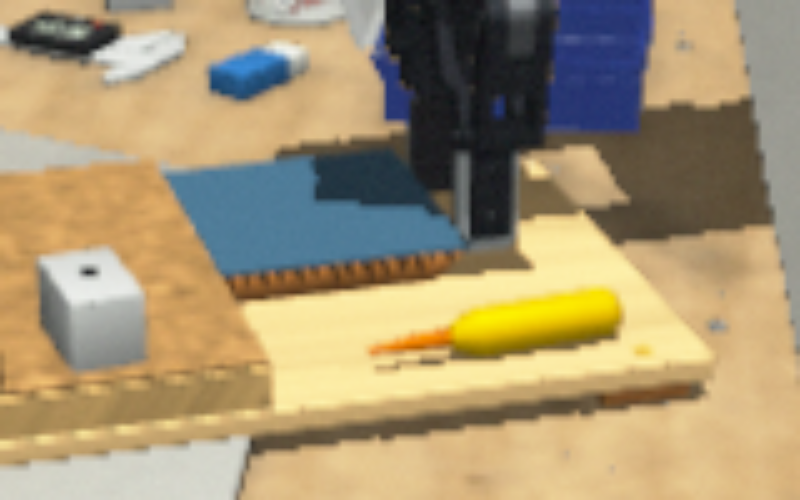

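View pics/w4.png

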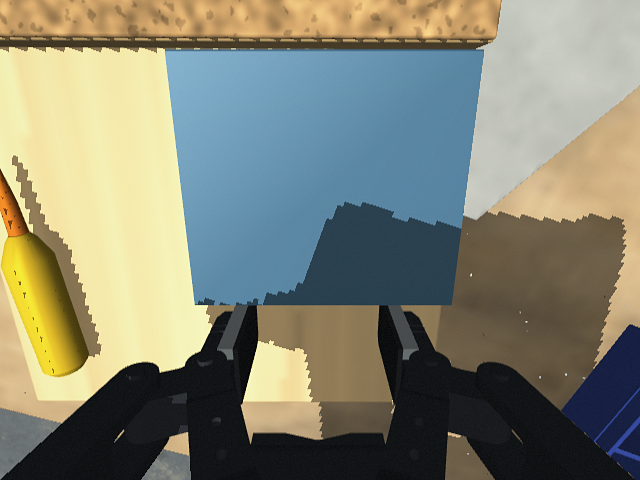

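```bash
python3 -m handwheel '[{"offset":[0.001,0,0],"spin":0,"grip":0.6},{"offset":[0.002,0,0],"spin":0,"grip":0.6},{"offset":[0.002,0,0],"spin":0,"grip":0.6}]'; python3 -m handwheel '[{"offset":[0.001,0,0],"spin":0,"grip":0.6},{"offset":[0.001,0,0],"spin":0,"grip":0.6}]'; python3 -c "
from h import *
where()"
```

```text
time_s: 8.25
eef_pos: [0.4638, 0.2207, 0.1891]
eef_rot: [-0.0, 0.986, 0.166, -0.0]
wrist_force: [-0.6, -0.1, -0.4]
opening: 0.601
time_s: 8.5
eef_pos: [0.4644, 0.221, 0.189]
eef_rot: [0.0, 0.986, 0.166, -0.001]
wrist_force: [-3.5, 0.3, 2.0]
opening: 0.604
t 8.5 board x,y mm [-102.6  -11.1] z 0.189 yaw 19.11 F board [-3.2  1.4  2. ] op 0.604
```

```bash
python3 -m handwheel '[{"offset":[0.0007,0,0],"spin":0,"grip":0.6},{"offset":[0.001,0,-0.002],"spin":0,"grip":0.6},{"offset":[0.0011,0,-0.004],"spin":0,"grip":0.6},{"offset":[0.0012,0,-0.006],"spin":0,"grip":0.6},{"offset":[0.0013,0,-0.008],"spin":0,"grip":0.6},{"offset":[0.0013,0,-0.008],"spin":0,"grip":0.6}]'
python3 - <<'E'
from h import *
where()
p=snap('side','s5.png'); 
i=cv2.imread('pics/s5.png'); cv2.imwrite('pics/s5c.png',cv2.resize(i[190:290,260:420],None,fx=5,fy=5))
E
```

```text
time_s: 9.25
eef_pos: [0.4651, 0.2213, 0.1966]
eef_rot: [0.0, 0.986, 0.166, -0.002]
wrist_force: [-4.7, -1.3, -0.9]
opening: 0.599
t 9.25 board x,y mm [-101.9  -11. ] z 0.1966 yaw 19.11 F board [-4.9  0.3 -0.9] op 0.599
```

View pics/s5c.png

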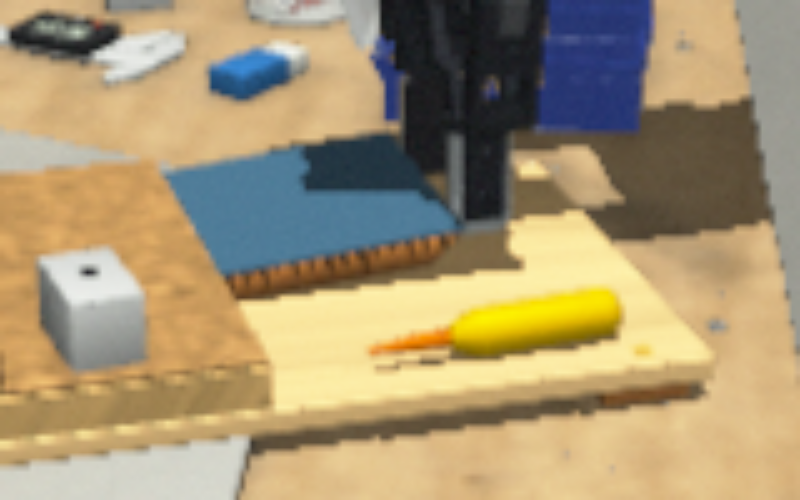

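```bash
python3 -m handwheel '[{"offset":[0.0005,0,-0.0023],"spin":0,"grip":0.6},{"offset":[0.0009,0,-0.0046],"spin":0,"grip":0.6},{"offset":[0.0013,0,-0.007],"spin":0,"grip":0.6},{"offset":[0.0017,0,-0.0091],"spin":0,"grip":0.6},{"offset":[0.0022,0,-0.0114],"spin":0,"grip":0.6},{"offset":[0.0027,0,-0.0136],"spin":0,"grip":0.6},{"offset":[0.0034,0,-0.0158],"spin":0,"grip":0.6},{"offset":[0.0041,0,-0.018],"spin":0,"grip":0.6},{"offset":[0.0056,0,-0.0223],"spin":0,"grip":0.6},{"offset":[0.0056,0,-0.0223],"spin":0,"grip":0.6}]'
python3 - <<'E'
from h import *
where()
p=snap('side','s6.png'); 
i=cv2.imread('pics/s6.png'); cv2.imwrite('pics/s6c.png',cv2.resize(i[190:290,260:420],None,fx=5,fy=5))
E
```

```text
time_s: 10.55
eef_pos: [0.47, 0.223, 0.219]
eef_rot: [0.0, 0.986, 0.166, -0.002]
wrist_force: [-8.3, -2.1, 2.8]
opening: 0.599
t 10.55 board x,y mm [-96.6 -11. ] z 0.219 yaw 19.11 F board [-8.6  0.8  2.8] op 0.599
```

View pics/s6c.png

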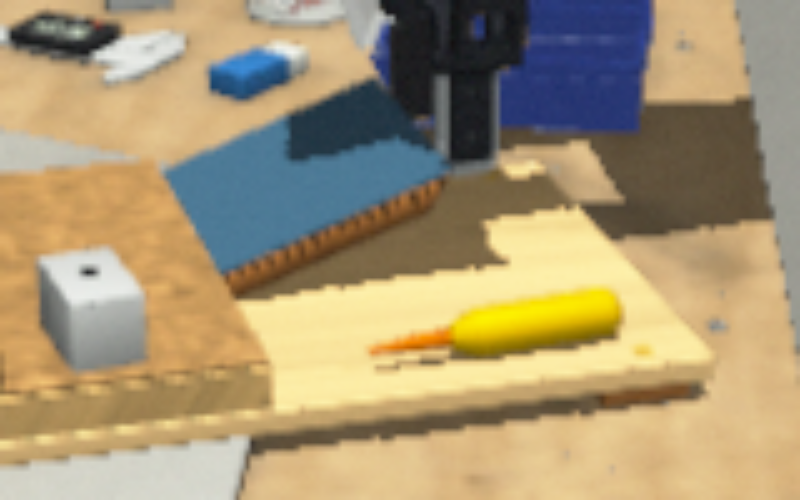

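```bash
python3 -m handwheel '[{"offset":[0.0014,0,-0.0035],"spin":0,"grip":0.6},{"offset":[0.003,0,-0.007],"spin":0,"grip":0.6},{"offset":[0.0047,0,-0.0102],"spin":0,"grip":0.6},{"offset":[0.0066,0,-0.0133],"spin":0,"grip":0.6},{"offset":[0.0086,0,-0.0164],"spin":0,"grip":0.6},{"offset":[0.0108,0,-0.0194],"spin":0,"grip":0.6},{"offset":[0.0131,0,-0.0222],"spin":0,"grip":0.6},{"offset":[0.0156,0,-0.025],"spin":0,"grip":0.6},{"offset":[0.0182,0,-0.0276],"spin":0,"grip":0.6},{"offset":[0.0209,0,-0.0301],"spin":0,"grip":0.6},{"offset":[0.0209,0,-0.0301],"spin":0,"grip":0.6}]'
python3 - <<'E'
from h import *
where()
p=snap('side','s7.png'); 
i=cv2.imread('pics/s7.png'); cv2.imwrite('pics/s7c.png',cv2.resize(i[160:290,260:420],None,fx=4.5,fy=4.5))
E
```

```text
time_s: 11.98
eef_pos: [0.4916, 0.2302, 0.25]
eef_rot: [-0.0, 0.986, 0.166, 0.001]
wrist_force: [-0.0, -0.1, 1.1]
opening: 0.6
t 11.97 board x,y mm [-73.9 -11.3] z 0.25 yaw 19.1 F board [-0.  -0.1  1.1] op 0.6
```

View pics/s7c.png

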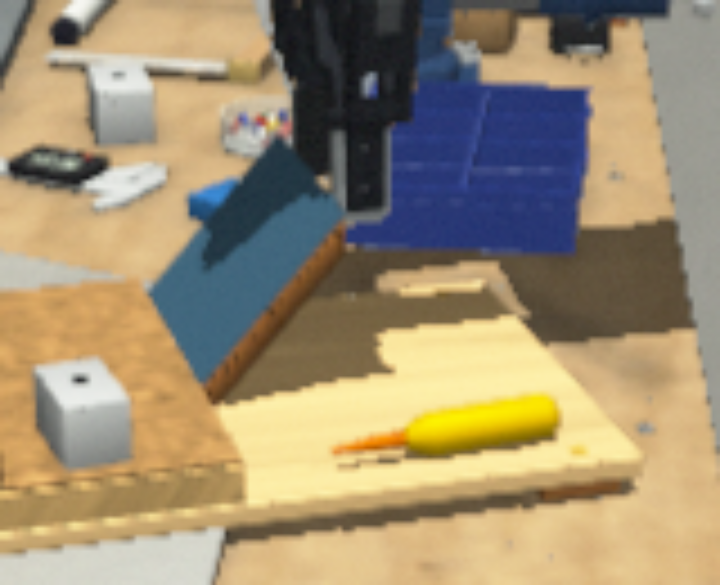

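```bash
python3 -m handwheel '[{"offset":[0.0025,0,-0.001],"spin":0,"grip":0.6},{"offset":[0.005,0,-0.001],"spin":0,"grip":0.6},{"offset":[0.0075,0,-0.001],"spin":0,"grip":0.6},{"offset":[0.01,0,-0.001],"spin":0,"grip":0.6},{"offset":[0.0125,0,-0.001],"spin":0,"grip":0.6},{"offset":[0.015,0,-0.001],"spin":0,"grip":0.6},{"offset":[0.0175,0,-0.001],"spin":0,"grip":0.6},{"offset":[0.02,0,-0.001],"spin":0,"grip":0.6},{"offset":[0.0225,0,-0.001],"spin":0,"grip":0.6},{"offset":[0.025,0,-0.001],"spin":0,"grip":0.6},{"offset":[0.025,0,-0.001],"spin":0,"grip":0.6}]'
python3 - <<'E'
from h import *
where()
p=snap('side','s8.png'); 
i=cv2.imread('pics/s8.png'); cv2.imwrite('pics/s8c.png',cv2.resize(i[150:290,230:390],None,fx=4.2,fy=4.2))
E
```

```text
time_s: 13.4
eef_pos: [0.5149, 0.2383, 0.2506]
eef_rot: [-0.0, 0.986, 0.166, 0.0]
wrist_force: [-0.2, -0.6, 0.3]
opening: 0.604
t 13.4 board x,y mm [-49.2 -11.3] z 0.2506 yaw 19.1 F board [-0.4 -0.5  0.3] op 0.604
```

View pics/s8c.png

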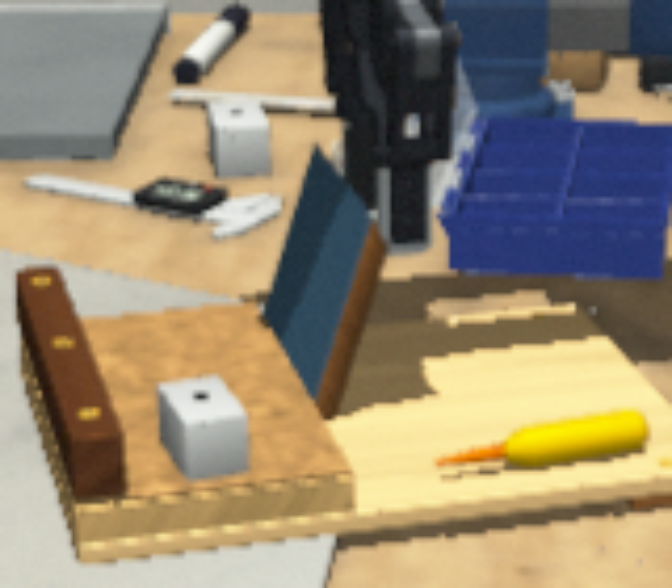

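Tilted about 70° with the two fingers behind it. Next I push to upright and look again.

```bash
python3 -m handwheel '[{"offset":[0.0025,0,0],"spin":0,"grip":0.6},{"offset":[0.005,0,0],"spin":0,"grip":0.6},{"offset":[0.0075,0,0],"spin":0,"grip":0.6},{"offset":[0.01,0,0],"spin":0,"grip":0.6},{"offset":[0.0125,0,0],"spin":0,"grip":0.6},{"offset":[0.015,0,0],"spin":0,"grip":0.6},{"offset":[0.0175,0,0],"spin":0,"grip":0.6},{"offset":[0.02,0,0],"spin":0,"grip":0.6},{"offset":[0.0225,0,0],"spin":0,"grip":0.6},{"offset":[0.025,0,0],"spin":0,"grip":0.6},{"offset":[0.025,0,0],"spin":0,"grip":0.6}]'
python3 - <<'E'
from h import *
where()
p=snap('side','s9.png'); 
i=cv2.imread('pics/s9.png'); cv2.imwrite('pics/s9c.png',cv2.resize(i[150:290,230:390],None,fx=4.2,fy=4.2))
E
```

```text
time_s: 14.82
eef_pos: [0.5385, 0.2465, 0.2505]
eef_rot: [-0.0, 0.986, 0.166, -0.0]
wrist_force: [0.5, 0.2, -0.1]
opening: 0.604
t 14.82 board x,y mm [-24.3 -11.3] z 0.2505 yaw 19.1 F board [ 0.5  0.  -0.1] op 0.604
```

View pics/s9c.png

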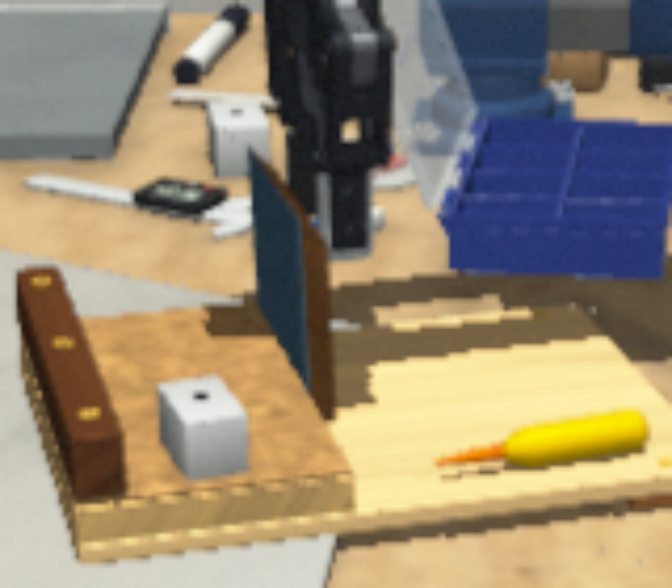

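```bash
python3 -m handwheel '[{"offset":[0.0015,0,0],"spin":0,"grip":0.6},{"offset":[0.003,0,0],"spin":0,"grip":0.6},{"offset":[0.0045,0,0],"spin":0,"grip":0.6},{"offset":[0.006,0,0],"spin":0,"grip":0.6},{"offset":[0.0075,0,0],"spin":0,"grip":0.6},{"offset":[0.009,0,0],"spin":0,"grip":0.6},{"offset":[0.0105,0,0],"spin":0,"grip":0.6},{"offset":[0.012,0,0],"spin":0,"grip":0.6},{"offset":[0.0135,0,0],"spin":0,"grip":0.6},{"offset":[0.015,0,0],"spin":0,"grip":0.6},{"offset":[0.0165,0,0],"spin":0,"grip":0.6},{"offset":[0.018,0,0],"spin":0,"grip":0.6},{"offset":[0.018,0,0],"spin":0,"grip":0.6}]'
python3 - <<'E'
from h import *
where()
p=snap('side','s10.png'); 
i=cv2.imread('pics/s10.png'); cv2.imwrite('pics/s10c.png',cv2.resize(i[150:290,230:390],None,fx=4.2,fy=4.2))
E
```

```text
time_s: 16.5
eef_pos: [0.5554, 0.2524, 0.2506]
eef_rot: [-0.0, 0.986, 0.166, 0.0]
wrist_force: [-0.2, 0.4, 0.1]
opening: 0.602
t 16.5 board x,y mm [ -6.3 -11.3] z 0.2506 yaw 19.1 F board [-0.1  0.4  0.1] op 0.602
```

View pics/s10c.png

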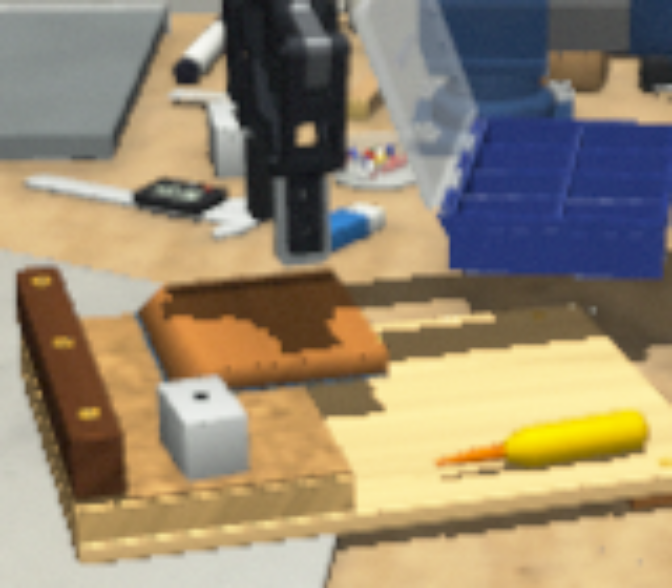

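```bash
python3 -m handwheel '[{"offset":[-0.02,0,0],"spin":0,"grip":0.6},{"offset":[-0.045,0,0],"spin":0,"grip":0.6},{"offset":[-0.05,0,0],"spin":0,"grip":0.6},{"offset":[-0.05,0,0],"spin":0,"grip":0.6}]'
python3 - <<'E'
from h import *
goal(-54,-11.3,.2066)
p,K,V=wv('w11.png'); np.savez('w11.npz',K=K,V=V)
E
```

```text
time_s: 17.05
eef_pos: [0.5084, 0.236, 0.2509]
eef_rot: [-0.0, 0.986, 0.166, 0.0]
wrist_force: [0.7, 0.4, -0.7]
opening: 0.598
t 17.05 board x,y mm [-56.1 -11.3] z 0.2509 yaw 19.1 F board [ 0.8  0.2 -0.7] op 0.598
offset [ 0.002  -0.      0.0443]
```

View pics/w11.png

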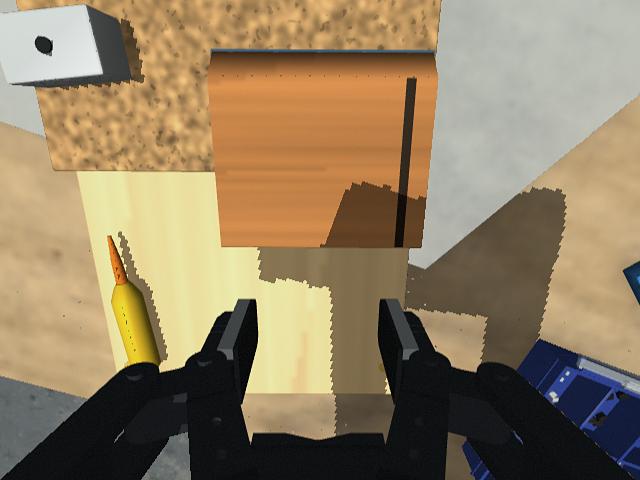

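```bash
python3 - <<'E'
from h import *
d=np.load('w11.npz');K,V=d['K'],d['V']
for u,z in (((221,247),.0465),((422,247),.0465),((212,50),.0345),((435,53),.0345)):
    X=onz(K,V,u,z)[:2]-O; print(u,np.round([X@ex*1e3,X@ey*1e3],1))
E
```

```text
(221, 247) [-35.7  36.8]
(422, 247) [-35.7 -62.8]
(212, 50) [54.1 36.3]
(435, 53) [ 52.9 -63.9]
```

```bash
python3 -m handwheel '[{"offset":[-0.006,0.001,0.0],"spin":0,"grip":0.6},{"offset":[-0.006,0.001,0.02],"spin":0,"grip":0.6},{"offset":[-0.006,0.001,0.04],"spin":0,"grip":0.6},{"offset":[-0.006,0.001,0.0445],"spin":0,"grip":0.6},{"offset":[0,0.001,0.0445],"spin":0,"grip":0.6},{"offset":[0.005,0.001,0.0445],"spin":0,"grip":0.6},{"offset":[0.009,0.001,0.0445],"spin":0,"grip":0.6},{"offset":[0.012,0.001,0.0445],"spin":0,"grip":0.6},{"offset":[0.015,0.001,0.0445],"spin":0,"grip":0.6},{"offset":[0.018,0.001,0.0445],"spin":0,"grip":0.6},{"offset":[0.021,0.001,0.0445],"spin":0,"grip":0.6},{"offset":[0.024,0.001,0.0445],"spin":0,"grip":0.6},{"offset":[0.027,0.001,0.0445],"spin":0,"grip":0.6},{"offset":[0.03,0.001,0.0445],"spin":0,"grip":0.6},{"offset":[0.033,0.001,0.0445],"spin":0,"grip":0.6},{"offset":[0.035,0.001,0.0445],"spin":0,"grip":0.6},{"offset":[0.037,0.001,0.0445],"spin":0,"grip":0.6},{"offset":[0.037,0.001,0.0445],"spin":0,"grip":0.6}]'
python3 - <<'E'
from h import *
where()
p=snap('side','s12.png'); 
i=cv2.imread('pics/s12.png'); cv2.imwrite('pics/s12c.png',cv2.resize(i[150:290,230:390],None,fx=4.2,fy=4.2))
E
```

```text
time_s: 19.35
eef_pos: [0.5436, 0.2472, 0.2061]
eef_rot: [-0.0, 0.986, 0.166, 0.0]
wrist_force: [-1.3, -0.2, -0.6]
opening: 0.6
t 19.35 board x,y mm [-19.2 -12.3] z 0.2061 yaw 19.1 F board [-1.3  0.2 -0.6] op 0.6
```

View pics/s12c.png

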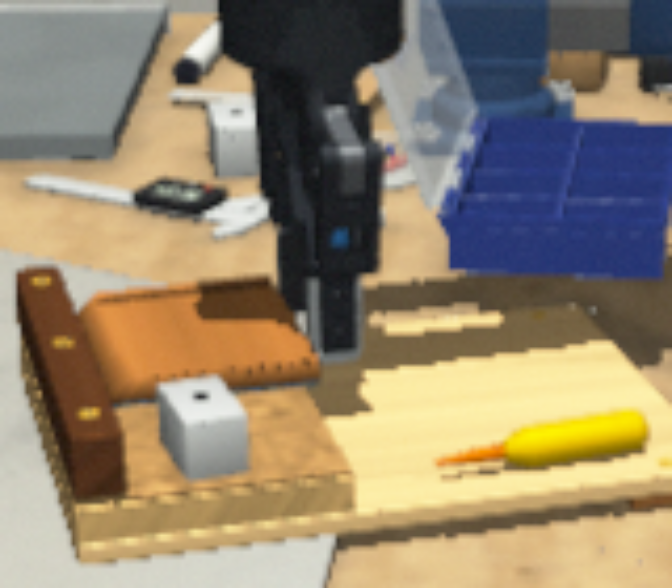

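```bash
python3 -m handwheel '[{"offset":[0.001,0,0],"spin":0,"grip":0.6},{"offset":[0.002,0,0],"spin":0,"grip":0.6},{"offset":[0.003,0,0],"spin":0,"grip":0.6},{"offset":[0.003,0,0],"spin":0,"grip":0.6}]';python3 -m handwheel '[{"offset":[0.001,0,0],"spin":0,"grip":0.6},{"offset":[0.001,0,0],"spin":0,"grip":0.6}]';python3 -m handwheel '[{"offset":[0.001,0,0],"spin":0,"grip":0.6},{"offset":[0.001,0,0],"spin":0,"grip":0.6}]'; python3 -c "
from h import *
where()"
```

```text
time_s: 19.9
eef_pos: [0.5458, 0.248, 0.2059]
eef_rot: [0.0, 0.986, 0.166, -0.001]
wrist_force: [-4.7, -0.8, 2.8]
opening: 0.6
time_s: 20.15
eef_pos: [0.5462, 0.2482, 0.2058]
eef_rot: [0.0, 0.986, 0.166, -0.002]
wrist_force: [-6.8, -3.1, 5.7]
opening: 0.599
time_s: 20.4
eef_pos: [0.5466, 0.2483, 0.2056]
eef_rot: [0.0, 0.986, 0.166, -0.003]
wrist_force: [-11.4, -2.8, 6.8]
opening: 0.598
t 20.4 board x,y mm [-16.  -12.2] z 0.2056 yaw 19.11 F board [-11.7   1.1   6.8] op 0.598
```

```bash
python3 -m handwheel '[{"offset":[-0.005,0,0],"spin":0,"grip":0.6},{"offset":[-0.02,0,0],"spin":0,"grip":0.6},{"offset":[-0.03,0,0],"spin":0,"grip":0.6},{"offset":[-0.035,0,-0.03],"spin":0,"grip":0.6},{"offset":[-0.035,0,-0.07],"spin":0,"grip":0.6},{"offset":[-0.035,0,-0.1],"spin":0,"grip":0.6},{"offset":[-0.035,0,-0.12],"spin":0,"grip":0.6},{"offset":[-0.035,0,-0.12],"spin":0,"grip":0.6},{"offset":[-0.035,0,-0.12],"spin":0,"grip":0.6}]'
python3 - <<'E'
from h import *
where()
p,K,V=wv('w13.png'); np.savez('w13.npz',K=K,V=V)
p=snap('side','s13.png'); 
i=cv2.imread('pics/s13.png'); cv2.imwrite('pics/s13c.png',cv2.resize(i[190:290,220:400],None,fx=4.4,fy=4.4))
E
```

```text
time_s: 21.52
eef_pos: [0.5147, 0.2372, 0.3251]
eef_rot: [-0.0, 0.986, 0.166, -0.0]
wrist_force: [-0.4, -0.6, 0.1]
opening: 0.601
t 21.52 board x,y mm [-49.8 -12.2] z 0.3251 yaw 19.1 F board [-0.6 -0.4  0.1] op 0.601
```

View pics/w13.png

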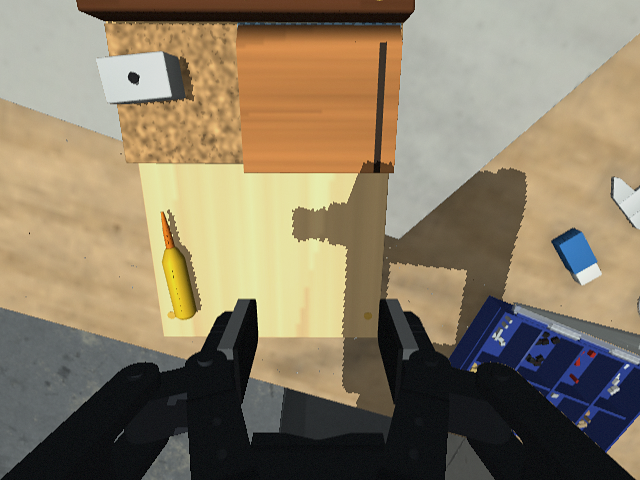

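View pics/s13c.png

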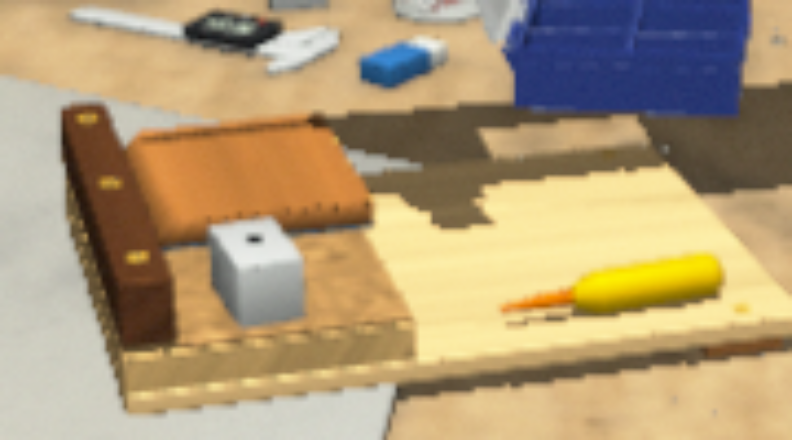

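```bash
python3 - <<'E'
from h import *
d=np.load('w13.npz');K,V=d['K'],d['V']
for n,u,z in (('sq',(244,172.5),.0465),('sq',(394,173),.0465),('deck edge',(128,163),.0345),('deck edge',(238,163.5),.0345),('near',(163,337),.0165)):
    X=onz(K,V,u,z)[:2]-O; print(n,u,np.round([X@ex*1e3,X@ey*1e3],1))
i=cv2.imread('pics/w13.png'); cv2.imwrite('pics/w13c.png',cv2.resize(i[0:60,220:420],None,fx=4,fy=4))
E
```

```text
sq (244, 172.5) [-4.6 36.7]
sq (394, 173) [ -4.9 -62.5]
deck edge (128, 163) [1.000e-01 1.183e+02]
deck edge (238, 163.5) [-0.3 42.7]
near (163, 337) [-150.7  121.3]
```

View pics/w13c.png

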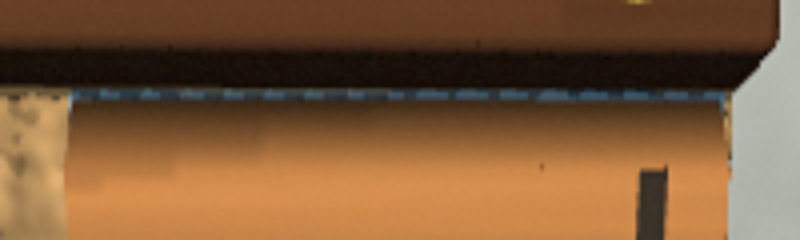

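```bash
python3 -m handwheel '[{"offset":[0.015,0,0.03],"spin":0,"grip":0.6},{"offset":[0.03,0,0.06],"spin":0,"grip":0.6},{"offset":[0.035,0,0.08],"spin":0,"grip":0.6},{"offset":[0.035,0,0.08],"spin":0,"grip":0.6},{"offset":[0.035,0,0.08],"spin":0,"grip":0.6}]'
python3 - <<'E'
from h import *
where()
p,K,V=wv('w14.png')
for y in (35,-12,-60):
    for x,z in ((86,.0345),):
        print(x,y,proj(K,V,np.append(O+ex*x/1e3+ey*y/1e3,z)))
i=cv2.imread('pics/w14.png'); cv2.imwrite('pics/w14c.png',cv2.resize(i[0:150,170:490],None,fx=2.5,fy=4,interpolation=cv2.INTER_NEAREST))
E
```

```text
time_s: 22.25
eef_pos: [0.5481, 0.2488, 0.2462]
eef_rot: [0.0, 0.986, 0.166, -0.0]
wrist_force: [-0.3, 0.8, -0.2]
opening: 0.599
t 22.25 board x,y mm [-14.5 -12.3] z 0.2462 yaw 19.1 F board [-0.1  0.9 -0.2] op 0.599
86 35 [211.90581576  71.84307424]
86 -12 [317.54681983  71.83116265]
86 -60 [425.42385392  71.81899893]
```

View pics/w14c.png

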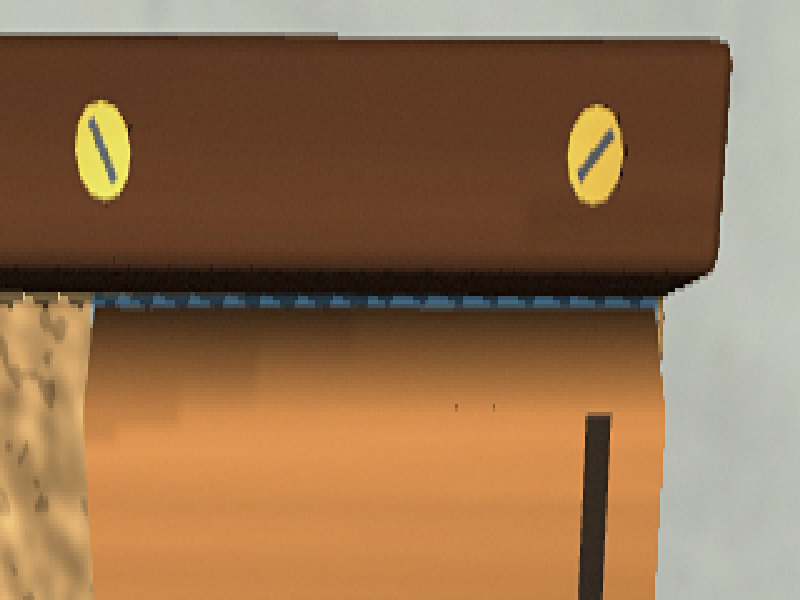

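The painted tip meets the dark fence along its whole width, with no cork showing between them. I'll withdraw and hand in.

```bash
python3 -m handwheel '[{"offset":[0,0,-0.03],"spin":0,"grip":0.6},{"offset":[-0.02,0,-0.08],"spin":0,"grip":0.6},{"offset":[-0.05,0,-0.13],"spin":0,"grip":0.6},{"offset":[-0.05,0,-0.15],"spin":0,"grip":0.6},{"offset":[-0.05,0,-0.15],"spin":0,"grip":0.6},{"offset":[-0.05,0,-0.15],"spin":0,"grip":0.6}]'
python3 - <<'E'
from h import *
where(); snap('scene','f.png'); print(ctrl.hand_in())
E
```

```text
time_s: 23.05
eef_pos: [0.5006, 0.2323, 0.3955]
eef_rot: [0.0, 0.986, 0.166, -0.0]
wrist_force: [-0.9, 0.5, -0.9]
opening: 0.599
t 23.05 board x,y mm [-64.7 -12.2] z 0.3955 yaw 19.1 F board [-0.7  0.8 -0.9] op 0.599
the job is handed in; nothing more can be done
None
```

View pics/f.png

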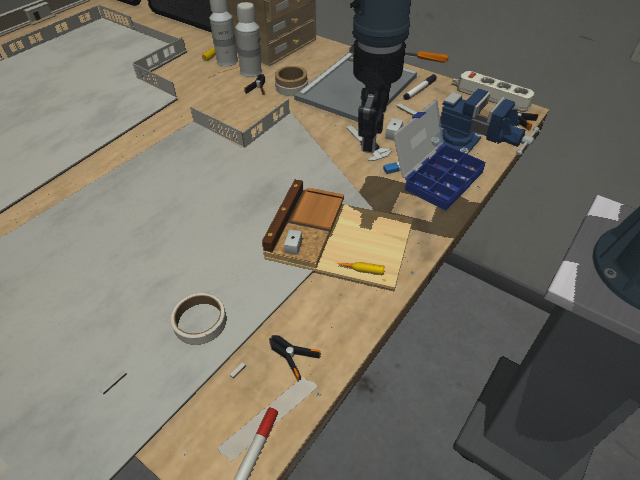

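The panel now lies bare side up on the deck, flush against the fence, and I handed the job in at 23 s with the hand clear. With two fingertips, I pushed it square to the step, then raised its mitred edge until it stood and tipped over onto the deck. It slid back about 16 mm as it landed, so I pushed its square end home until I felt about 12 N at the fence.

- **Flush fit:** the close-up shows the painted tip meeting the fence across the full width, with no cork between. By measurement, the square end is 4.6 to 4.9 mm in front of the deck edge, against 4 mm expected. That 0.6 to 0.9 mm difference is within the camera's 2 mm calibration.
- **Forces:** the largest reading was about 20 N, when I touched the apron on purpose to find the fingertip height. The pushes themselves stayed under about 14 N. I read forces only at the end of each move, so brief peaks in between would not show.
- **Other items:** the glue pen, steel weight and clamp look the same in the first and last scene pictures. I compared them by eye and did not measure them.

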